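# Uncap the flask and hold the filling spout out over it

### The job

Take the loose black cap off the steel flask and set it down upright in the small raised dish, without dropping it. Then squeeze the lock button on the head of the filling stand's telescoping arm, pull the arm out to the 12 cm mark of its scale (the third broad ring level with the mouth of the sleeve, spout over the open flask) and finish while still gripping the head there with the button squeezed, since the arm springs back when let go. Leave the flask standing in its seat and do not disturb the other things on the bar.

Things in the scene. Friction and masses are not known exactly. Their poses are not given: they have to be found in the camera images.
- stand: Fixed filling stand, z up. Origin: underside of its foot below the mast. Foot: plate 110 (x) by 360 mm (y +55 to -305), 8 thick, with a flask seat ring (inner radius 34.5, 6 high) round [0, -250]. Mast carries a level steel sleeve, 22 mm thick, y +80 to -105. The arm slides out of it along the stand's -y (robot's right; stand yaw within 0.15 rad). Highest point 200 mm.
- boom (a joint): How far the arm is out, m: 0 = home, locked by a catch; 0.12 = the 12 cm mark is at the sleeve mouth; 0.16 = stop. Arm 14 mm thick, thin dark rings every 10 mm, broad (5 mm) ones at 40, 80, 120, 160 mm, all inside the sleeve at home. A spring pulls it home with 2.5 N at home, 4 N at the mark. If let go it runs back to about 16 mm, at the catch; it can be gripped and pulled again.
- head_grip (a point): Best grip on the arm's head; moves with the arm. Head: black block at the arm's right end, 28 mm across (stand x), 44 along the arm, 40 high, top at height 200 mm. The point lies midway across the 28 mm, 17 mm below the top. Axes as the stand's; at home at [0, -130, 183] mm in the stand's frame.
- lock (a joint): Travel of the lock button, m: 0 = out (arm locked at home), 0.006 = fully squeezed. From 0.005 the arm is free. A spring pushes it out with 5 N, 8 N when fully in.
- button_face (a point): Centre of the outer face of the lock button, a steel plate 26 mm square in the head's side toward the robot (stand -x). Out, it stands 8 mm proud of that side, squeezed in 2 mm; it moves along stand +x. Head with button measures 36 mm across stand x, squeezed 30 mm: a pinch across the head from above squeezes it.
- spout_tip (a point): Lower end of the spout, a 16 mm steel nozzle under the head, at height 132 mm; it moves with the arm.
- sleeve_mouth (a point): Centre of the open end of the sleeve, at which the scale is read; height 180 mm.
- flask: Loose steel flask, 64 mm thick to 76 mm height, narrowing to an open neck 38 mm thick; 112 mm high without its cap, about 0.45 kg. It stands in the seat of the stand's foot. Origin: centre of its underside, z up.
- flask_mouth (a point): Centre of the flask's neck rim, 112 mm above its underside.
- cap: Loose black cap over the flask's neck: cylinder 48 mm in diameter, 46 high, hollow below (bore 42 mm, 22 deep), no thread; lifts straight off and must rise 24 mm to clear the neck. Origin: centre of its lower rim, z up through its top. About 0.05 kg. On the flask its lower rim is at height 98 mm, top at 144; it would block the spout.
- cap_holder: Fixed holder for the cap: a round steel dish on a pedestal, 72 mm across, 38 mm high. Origin: centre of its underside, z up. The dish's floor is at height 30 mm, inner radius 30 mm at the floor and 32 mm at the rim, which stands 8 mm above the floor. The cap stands in it on its lower rim, top at 76 mm.
- sugar_bowl: Bystander: white porcelain sugar bowl with lid, 67 mm wide, 74 mm high, just behind the stand. Origin under its centre.
- glass: Bystander: clear drinking glass, 65 mm wide, 107 mm high, far right behind. Origin under its centre.
- spoon_mug: Bystander: stoneware mug full of spoons, 137 mm high, to the left of the stand. Origin under its centre.

How it is judged:
On the way, in this order (a step that is already met when the one before it is completed fails the run):
1. the cap is lifted clear of the flask's neck (z of cap in the frame of flask_mouth above 0.004 m and contact force between the fingers and cap above 0.3 N), for 0.1 s.
2. the cap stands upright in the dish and is let go (horizontal distance between cap and cap_holder below 0.012 m and z of cap in the frame of cap_holder between 0.025 and 0.035 m and angle between cap's own z axis and vertical below 0.12 rad and contact force between the fingers and cap below 0.2 N), for 0.3 s.
3. the lock button is squeezed by the fingers with the arm still near home (value of joint lock above 0.0045 m and value of joint boom below 0.03 m and contact force between the fingers and boom above 1 N), for 0.05 s.
At the end, for the whole second after the job is handed in: Still gripping the head, button squeezed over 4.5 mm, arm at rest at 120 mm within 6 mm, spout within 12 mm of the flask mouth's axis; flask upright; cap upright, untouched, down on the dish's floor within 12 mm of its centre (all of step 2 and value of joint boom between 0.114 and 0.126 m and velocity of joint boom between -0.01 and 0.01 m/s and value of joint lock above 0.0045 m and contact force between the fingers and boom above 2 N and angle between flask's own z axis and vertical below 0.08 rad and horizontal distance between spout_tip and flask_mouth below 0.012 m); the arm keeps its last pose, push and grip.
It fails at once if the cap is dropped: let go more than 15 mm above the dish's floor, away from the flask (contact force between the fingers and cap below 0.05 N and z of cap in the frame of cap_holder above 0.045 m and horizontal distance between cap and flask above 0.03 m).
It fails at once if the flask is tipped (angle between flask's own z axis and vertical above 0.25 rad).
It fails at once if a bystander (sugar bowl) is pushed more than 30 mm (distance of sugar_bowl from where it was at the start of the episode above 0.03 m).
It fails at once if a bystander (glass) is pushed more than 30 mm (distance of glass from where it was at the start of the episode above 0.03 m).
It fails at once if a bystander (spoon mug) is pushed more than 30 mm (distance of spoon_mug from where it was at the start of the episode above 0.03 m).
It also fails if it takes over 50 s, if anything falls off the work surface, if the arm or the gripper's body presses on something with over 40 N, if the wrist force passes 120 N, or if a joint passes its speed limit or range.

### The arm

A 6-joint arm with a two-finger parallel gripper is mounted at the origin on a cart in front of the work surface, level with it; the furniture and walls round the work are solid. World frame = base frame: x ahead of the robot, y to its left, z up, the work surface at z = 0. Lengths are in m, angles in rad, forces in N, time in s.
With the tool pointing down it reaches from about 0.35 to 0.875 m from the base axis. Payload 4.2 kg.
Tool frame: the origin (TCP) lies at the very end of the fingers, on their centre line; the grasp point (between the pads) lies manip.tcp_to_grasp behind it (manip.tcp_to_grasp is the distance from the TCP to the grasp point, in m); z points along the fingers, y is the line along which they close (so a half turn about z gives the same grasp; the last joint's range is limited). The gripper opens to 87 mm and grips with 3 to 60 N. Pads are 19 mm wide; open, the fingers measure 117 mm over their backs; the gripper's body (75 mm by 190 mm) begins 51 mm behind the grasp point.
Start: joints at [-0.921, 0.385, 0.008, 0, -1.194, -0.259], TCP at [0.238, -0.578, 0.223] pointing down, gripper open.
Joint ranges: [-3.14, 3.14], [-1.21, 2.06], [-1.07, 1.41], [-3.16, 2.05], [-2.99, -0.16], [-3.1, 3.1]. Speed limits (rad/s): [2.79, 2.79, 3.14, 3.14, 3.14, 3.14].

### API

Orientations are given as a rotation vector (axis times angle).
In Python, from cell import manip, optics, workorder gives the robot as it stands.
- The arm moves only by the tool step_arm, never from a script. Its argument "deltas" is a list of rows, each an object with "dr": the turn, a rotation vector about the tool's x, y, z in rad, a list of three; "dp": the shift along the tool's x, y, z in m, a list of three; "gripper": the opening, from 0 (shut) to 1 (fully open). In form: [{"dr": [rx, ry, rz], "dp": [tx, ty, tz], "gripper": gripper}, ...]. A call has 1 to 8 rows; each row is the pose to reach, as a shift and turn from the pose commanded when the call began, along the tool's axes at that moment; what a row does not reach only later rows make up. A row lasts 1/8 s, in which the tool goes at most 62.5 mm and 10.7 degrees, less where a joint would pass 70% of its speed; a pose out of reach is approached as far as the arm can. A call with a gripper value outside its range is refused whole. The fingers move at their own pace and stop on an object; "force" is the grip in N (left out, the last holds). Time passes only in rows, so rows that repeat a pose let the fingers close. It gives the time, the measured TCP pose, the force, the opening and the grip force at its end, in the units of the state.
- manip.read_state(): the state, without advancing time (a new reading comes with each control period).
- optics.read_camera(name): name is "scene" or "side" or "wrist"; returns a dict with "image" (420x560x3 uint8, red, green, blue), "z_map" (420x560 float32, m along the optical axis (not along the pixel's ray), 0 where there is no reading), "fx", "fy", "cx", "cy" (pixels), "distortion" ([k1, k2, p1, p2, k3] as OpenCV has them; the pictures are not rectified), "extrinsics" (4x4, takes a point from camera to world coordinates). Camera axes: x right, y down, z forward; pixel columns grow to the right and rows downward; lengths in m; the calibration is good to about 2 mm. A picture is of the moment at which its call begins.
- workorder.sign_off(): hands the job in; it is judged then, once.
Trained networks look in the newest picture that a camera, given by its name, has taken for a name from the list of things; names that differ only in an ending like _2 or _b are one class to them, and where a whole thing is asked for, a point or a joint stands for the part that bears it (a point fixed in the world has none). Each returns a list of dicts, best first, with "p" (0 to 1); they miss things now and then, are a little off and sometimes report something else, mostly with a low value. They report only what shows in the picture. A call takes as long as a camera call.
- optics.masks_of(camera, query): "mask" (420x560 bool, what is visible of it) and "point" ([row, column] in pixels, amid what is visible of it).
- optics.landmark_of(camera, query): "point" ([row, column] in pixels: a listed point, or the origin of a listed thing).
The state is a dict: "t": time; "qpos": joint angles; "qd": joint speeds; "joint_torque": joint torques, N m; "ee_pos": TCP position; "eef_rot": TCP orientation; "ft_force": force on the tool from outside, world axes, zero at the start; "torque": the same for the moment, N m; "gripper_width": finger opening in m; "finger_force": force on a finger pad.
Only numpy, scipy, OpenCV 4.12 (cv2) and the standard library are available. Lean on these libraries where they do the work, as an engineer would, in place of code of your own. Each camera call takes 0.05 s, during which the arm holds its last target. There are 200 camera calls.

## Working session

There is one attempt and no reset: what is moved stays moved. The work goes in short steps, Python scripts to look and compute and a tool call to move; the robot and the scene stay as the last step left them, time stands still between calls to the robot, and variables do not carry over. Pictures are saved under pics/ and viewed, at most 10 in all, crops included, and the job is handed in when it is done.

Besides the shell and the picture viewer there is one more tool, called after "Request:" as a command line: name --argument value ..., lists and objects as JSON in quotes. step_arm: Moves the arm, as the interface text tells. Its arguments: {"type":"object","properties":{"deltas":{"type":"array"},"force":{"type":"number"}},"required":["deltas"]}

```bash
ls; mkdir -p pics; cat > h.py <<'E'
import numpy as np, cv2
from cell import manip, optics, workorder
from scipy.spatial.transform import Rotation as R
def ray(c,rc):
    K=np.array([[c["fx"],0,c["cx"]],[0,c["fy"],c["cy"]],[0,0,1.]])
    u=cv2.undistortPoints(np.array([[[rc[1],rc[0]]]],float),K,np.array(c["distortion"]))[0,0]
    return np.array([u[0],u[1],1.])
def world(c,rc,z=None,depth=None):
    d=ray(c,rc);E=np.array(c["extrinsics"])
    w=E[:3,:3]@d;o=E[:3,3]
    if z is not None: return o+w*(z-o[2])/w[2]
    return o+w*depth
def cloud(c,mask):
    K=np.array([[c["fx"],0,c["cx"]],[0,c["fy"],c["cy"]],[0,0,1.]])
    r,q=np.nonzero(mask&(c["z_map"]>0))
    u=cv2.undistortPoints(np.stack([q,r],1).astype(float)[:,None],K,np.array(c["distortion"]))[:,0]
    z=c["z_map"][r,q];E=np.array(c["extrinsics"])
    return (E[:3,:3]@(np.c_[u,np.ones(len(u))]*z[:,None]).T).T+E[:3,3]
E
python3 - <<'E'
from h import *
s=manip.read_state();print(s, manip.tcp_to_grasp)
ims=[]
for n in ["scene","side"]:
    c=optics.read_camera(n);ims.append(c["image"])
    print(n,np.round(c["extrinsics"],3).tolist())
    for q,z in [("cap",.098),("cap_holder",0),("flask",0),("head_grip",.183),("button_face",.18),("sleeve_mouth",.18),("spout_tip",.132),("stand",0),("sugar_bowl",0),("glass",0),("spoon_mug",0)]:
        for d in optics.landmark_of(n,q)[:2]:
            print(q,round(d["p"],2),np.round(d["point"]),np.round(world(c,d["point"],z),4))
im=np.hstack([cv2.resize(i,(400,300)) for i in ims])
cv2.imwrite("pics/a.png",cv2.cvtColor(ims[0],cv2.COLOR_RGB2BGR));cv2.imwrite("pics/b.png",cv2.cvtColor(ims[1],cv2.COLOR_RGB2BGR))
E
```

```text
pics
{'t': 0.0, 'qpos': array([-9.21432850e-01,  3.85550476e-01,  6.61454035e-03, -5.08845315e-04,
       -1.19401847e+00, -2.58572149e-01]), 'qd': array([ 0.00119679, -0.00074943, -0.00017582, -0.00021405, -0.00022884,
       -0.00066518]), 'joint_torque': array([-7.55181850e-05, -3.90664244e+01,  1.87402260e+01,  4.21971962e+00,
        1.08043579e-02, -2.08446445e-04]), 'ee_pos': array([ 0.23784075, -0.57731028,  0.22145741]), 'eef_rot': array([ 0.60956413, -3.08135509, -0.00337178]), 'ft_force': array([ 0.81624597, -0.08274706, -0.21164302]), 'torque': array([-0.00331962,  0.00784281,  0.04259775]), 'finger_force': 0.0, 'gripper_width': 0.08698944165283479} 0.0187
scene [[-0.565, -0.548, 0.617, -0.119], [-0.825, 0.372, -0.425, 0.5], [0.003, -0.749, -0.662, 0.885], [0.0, 0.0, 0.0, 1.0]]
cap 0.65 [221. 332.] [ 0.5009 -0.1068  0.098 ]
cap_holder 0.8 [208. 362.] [ 0.5698 -0.3051  0.    ]
flask 0.87 [242. 331.] [ 0.5049 -0.1175  0.    ]
head_grip 0.53 [212. 298.] [0.5075 0.0104 0.183 ]
button_face 0.64 [213. 304.] [ 0.4995 -0.0019  0.18  ]
sleeve_mouth 0.85 [214. 293.] [0.5122 0.0245 
[... 433 characters left out ...]

cap 0.65 [204. 314.] [ 0.4951 -0.103   0.098 ]
cap_holder 0.5 [180. 307.] [ 0.5953 -0.3302  0.    ]
flask 0.9 [220. 318.] [ 0.4868 -0.1349  0.    ]
flask 0.32 [207. 305.] [ 0.5513 -0.1813  0.    ]
head_grip 0.69 [202. 301.] [ 0.5088 -0.0016  0.183 ]
button_face 0.62 [205. 309.] [ 0.4849 -0.0042  0.18  ]
sleeve_mouth 0.56 [210. 296.] [0.511  0.0305 0.18  ]
spout_tip 0.57 [215. 298.] [0.514 0.003 0.132]
stand 0.73 [274. 281.] [0.519  0.1363 0.    ]
stand 0.35 [333. 238.] [0.5515 0.3632 0.    ]
sugar_bowl 0.73 [243. 266.] [0.6104 0.0369 0.    ]
glass 0.84 [180. 276.] [ 0.7067 -0.2863  0.    ]
spoon_mug 0.68 [332. 236.] [0.557  0.3625 0.    ]
spoon_mug 0.32 [203. 302.] [ 0.5697 -0.1982  0.    ]
```

View pics/a.png

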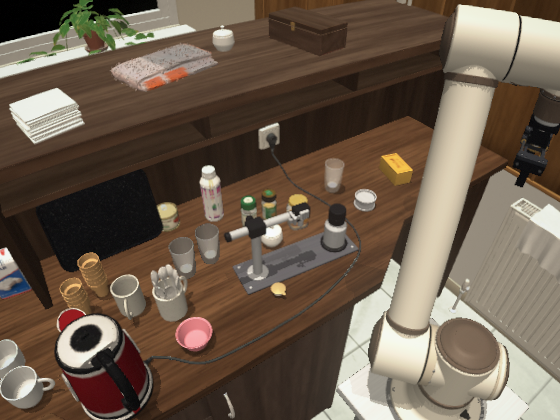

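View pics/b.png

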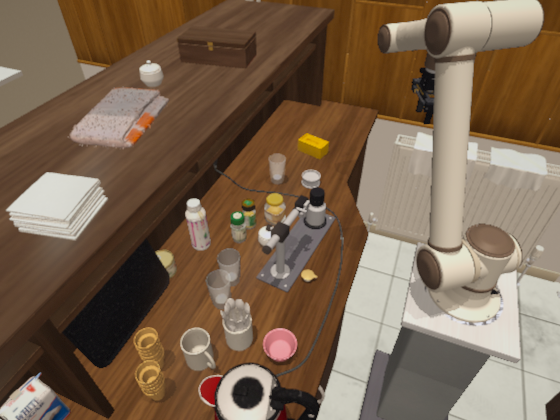

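The scene picture shows the capped flask at about column 336, row 225, the head near (300, 213), the dish at (365, 200) and the sugar bowl at (270, 235). The side picture agrees, and both match the network fixes, with stand yaw about -0.07. Next I go above the flask for a close look.

```bash
cat >> h.py <<'E'
def goto(p,ang):
    """dr,dp (tool axes) to TCP p, tool down with tool y at world angle ang (rad, mod pi)"""
    s=manip.read_state();R0=R.from_rotvec(s["eef_rot"]).as_matrix()
    best=None
    for a in (ang,ang+np.pi):
        y=np.array([np.cos(a),np.sin(a),0]);z=np.array([0,0,-1.]);x=np.cross(y,z)
        r=R.from_matrix(R0.T@np.c_[x,y,z]).as_rotvec()
        print("dr",np.round(r,4).tolist(),"dp",np.round(R0.T@(np.array(p)-s["ee_pos"]),4).tolist())
E
python3 -c "
from h import *
goto([.5,-.13,.36],-.08)"
```

```text
dr [0.0, -0.0, 2.0416] dp [-0.4127, 0.3143, -0.1375]
dr [0.0, 0.0, -1.1] dp [-0.4127, 0.3143, -0.1375]
```

Request:
step_arm --deltas '[{"dr": [0,0,-0.15],"dp": [0,0,-0.06],"gripper": 1},{"dr": [0,0,-0.3],"dp": [-0.03,0.02,-0.12],"gripper": 1},{"dr": [0,0,-0.45],"dp": [-0.08,0.06,-0.138],"gripper": 1},{"dr": [0,0,-0.6],"dp": [-0.13,0.1,-0.138],"gripper": 1},{"dr": [0,0,-0.75],"dp": [-0.18,0.137,-0.138],"gripper": 1},{"dr": [0,0,-0.9],"dp": [-0.23,0.175,-0.138],"gripper": 1},{"dr": [0,0,-1.05],"dp": [-0.28,0.213,-0.138],"gripper": 1},{"dr": [0,0,-1.1],"dp": [-0.32,0.244,-0.138],"gripper": 1}]'

```text
t: 2.2
ee_pos: [0.4417, -0.2285, 0.361]
eef_rot: [-2.133, 2.306, -0.001]
ft_force: [0.7, -0.2, 0.3]
gripper_width: 0.0871
finger_force: 0.0
```

Request:
step_arm --deltas '[{"dr": [0,0,0],"dp": [-0.04,-0.02,0],"gripper": 1},{"dr": [0,0,0],"dp": [-0.07,-0.05,0],"gripper": 1},{"dr": [0,0,0],"dp": [-0.07,-0.05,0],"gripper": 1}]'

```text
t: 2.58
ee_pos: [0.4979, -0.1627, 0.3598]
eef_rot: [2.135, -2.304, -0.001]
ft_force: [-0.7, -0.8, -0.8]
gripper_width: 0.0874
finger_force: 0.0
```

```bash
cat > w.py <<'E'
from h import *
import sys
s=manip.read_state();print(s["t"],s["ee_pos"],s["eef_rot"],s["qpos"])
c=optics.read_camera("wrist");print(np.round(c["extrinsics"],3).tolist())
for q,z in [("cap",.098),("cap_holder",0),("flask",0),("flask_mouth",.116),("head_grip",.183),("button_face",.18),("sleeve_mouth",.18),("spout_tip",.132),("stand",0)]:
    for d in optics.landmark_of("wrist",q)[:2]:
        print(q,round(d["p"],2),np.round(d["point"]),np.round(world(c,d["point"],z),4))
for q in ["cap","cap_holder","head_grip"]:
    for d in optics.masks_of("wrist",q)[:1]:
        P=cloud(c,d["mask"])
        if len(P)<20: continue
        zt=np.percentile(P[:,2],95);T=P[P[:,2]>zt-.006]
        print("mask",q,round(d["p"],2),len(P),"ztop",round(zt,4),"ctr",np.round((np.percentile(T,2,0)+np.percentile(T,98,0))/2,4),"span",np.round(np.ptp(T,0),3))
        if q!="cap_holder": print("   minAreaRect",cv2.minAreaRect(T[:,:2].astype(np.float32)*1000))
cv2.imwrite(sys.argv[1],cv2.cvtColor(c["image"],cv2.COLOR_RGB2BGR))
E
python3 w.py pics/c.png
```

```text
2.575 [ 0.49786701 -0.16271219  0.35980568] [ 2.13451118e+00 -2.30441905e+00 -1.46496415e-03] [-6.05337955e-03  1.43431993e-01  1.65456303e-02 -3.43837214e-04
 -1.44490990e+00 -7.04194469e-02]
[[-0.997, 0.074, 0.018, 0.494], [0.076, 0.967, 0.242, -0.23], [0.0, 0.243, -0.97, 0.521], [0.0, 0.0, 0.0, 1.0]]
cap 0.73 [215. 282.] [ 0.4951 -0.1134  0.098 ]
cap_holder 0.95 [ 75. 218.] [ 0.5819 -0.3282  0.    ]
cap_holder 0.52 [297. 277.] [0.5172 0.0778 0.    ]
flask 0.66 [199. 281.] [ 0.4958 -0.1156  0.    ]
flask 0.21 [279. 228.] [0.6075 0.0313 0.    ]
head_grip 0.54 [320. 279.] [0.5088 0.0022 0.183 ]
spout_tip 0.8 [297. 276.] [ 5.127e-01 -2.000e-04  1.320e-01]
stand 0.9 [320. 272.] [0.53   0.1283 0.    ]
mask cap 0.67 1215 ztop 0.1444 ctr [ 0.4956 -0.1181  0.1425] span [0.047 0.046 0.007]
   minAreaRect ((495.3751220703125, -117.79703521728516), (46.67557144165039, 46.21938705444336), 2.62595272064209)
mask cap_holder 0.75 2008 ztop 0.038 ctr [ 0.5792 -0.3235  0.0358] span [0.07  0.071 0.008]
mask head_grip 0.59 213 ztop 0.1877 ctr [ 0.507  -0.0191  0.1855] span [0.023 0.004 0.008]
   minAreaRect ((507.0661315917969, -19.255924224853516), (2.4533939361572266, 22.75800323486328), 84.6671142578125)
```

View pics/c.png

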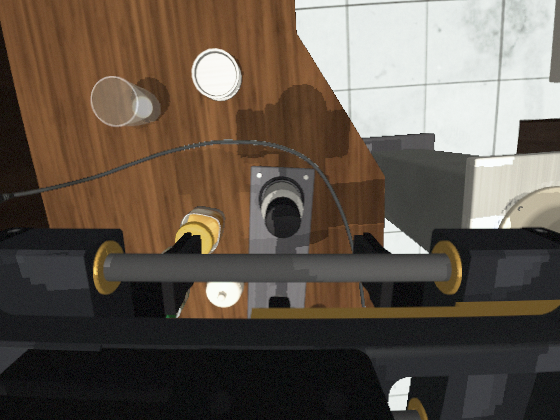

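The wrist picture shows the cap at (282, 215), the dish at (217, 75), the yellow jar at (200, 235) and the head just at the gripper's edge near (280, 300). The cap measures 47 mm across with its top at 0.144 and the dish rim is at 0.038, so both fixes agree with the given sizes.

```bash
python3 -c "
from h import *
goto([.4955,-.118,.114],-.08)"
```

```text
dr [0.0001, 0.0002, 3.1412] dp [-0.0466, 0.0046, 0.2466]
dr [-0.0001, 0.0, -0.0004] dp [-0.0466, 0.0046, 0.2466]
```

Request:
step_arm --deltas '[{"dr": [0,0,0],"dp": [-0.025,0.003,0.04],"gripper": 1},{"dr": [0,0,0],"dp": [-0.0465,0.0045,0.09],"gripper": 1},{"dr": [0,0,0],"dp": [-0.0465,0.0045,0.14],"gripper": 1},{"dr": [0,0,0],"dp": [-0.0465,0.0045,0.18],"gripper": 1},{"dr": [0,0,0],"dp": [-0.0465,0.0045,0.22],"gripper": 1},{"dr": [0,0,0],"dp": [-0.0465,0.0045,0.2465],"gripper": 1},{"dr": [0,0,0],"dp": [-0.0465,0.0045,0.2465],"gripper": 1}]' --force 12

```text
t: 4.1
ee_pos: [0.4943, -0.118, 0.1123]
eef_rot: [2.128, -2.306, -0.005]
ft_force: [-0.1, -1.0, 0.3]
gripper_width: 0.0871
finger_force: 0.0
```

Request:
step_arm --deltas '[{"dr": [0,0,0],"dp": [0,0,0],"gripper": 0.3},{"dr": [0,0,0],"dp": [0,0,0],"gripper": 0.3},{"dr": [0,0,0],"dp": [0,0,0],"gripper": 0.3},{"dr": [0,0,0],"dp": [0,0,0],"gripper": 0.3},{"dr": [0,0,0],"dp": [0,0,0],"gripper": 0.3}]' --force 12

```text
t: 4.72
ee_pos: [0.4954, -0.1178, 0.1143]
eef_rot: [2.131, -2.308, -0.001]
ft_force: [-2.2, 1.1, 2.8]
gripper_width: 0.0479
finger_force: 12.0
```

Request:
step_arm --deltas '[{"dr": [0,0,0],"dp": [0,0,-0.01],"gripper": 0.3},{"dr": [0,0,0],"dp": [0,0,-0.025],"gripper": 0.3},{"dr": [0,0,0],"dp": [0,0,-0.04],"gripper": 0.3},{"dr": [0,0,0],"dp": [0,0,-0.06],"gripper": 0.3},{"dr": [0,0,0],"dp": [0,0,-0.08],"gripper": 0.3},{"dr": [0,0,0],"dp": [0,0,-0.08],"gripper": 0.3}]'

```text
t: 5.48
ee_pos: [0.497, -0.1178, 0.1964]
eef_rot: [-2.128, 2.305, -0.006]
ft_force: [0.2, -0.4, -1.0]
gripper_width: 0.0477
finger_force: 12.0
```

```bash
python3 -c "
from h import *
print(manip.read_state()['gripper_width'])
goto([.5795,-.3235,.11],-.58)"
```

```text
0.04770152522232259
dr [-0.0025, -0.0068, -2.6413] dp [0.1985, -0.0982, 0.0869]
dr [-0.005, 0.0018, 0.5003] dp [0.1985, -0.0982, 0.0869]
```

Request:
step_arm --deltas '[{"dr": [0,0,0.08],"dp": [0.025,-0.012,0],"gripper": 0.3},{"dr": [0,0,0.18],"dp": [0.065,-0.032,0],"gripper": 0.3},{"dr": [0,0,0.3],"dp": [0.11,-0.054,0],"gripper": 0.3},{"dr": [0,0,0.42],"dp": [0.15,-0.074,0],"gripper": 0.3},{"dr": [0,0,0.5],"dp": [0.18,-0.09,0.02],"gripper": 0.3},{"dr": [0,0,0.5],"dp": [0.1985,-0.098,0.05],"gripper": 0.3},{"dr": [0,0,0.5],"dp": [0.1985,-0.098,0.08],"gripper": 0.3},{"dr": [0,0,0.5],"dp": [0.1985,-0.098,0.08],"gripper": 0.3}]'

```text
t: 6.48
ee_pos: [0.5751, -0.3229, 0.1102]
eef_rot: [1.489, -2.76, -0.01]
ft_force: [-0.5, 0.5, 0.1]
gripper_width: 0.048
finger_force: 12.0
```

```bash
python3 w.py pics/d.png; python3 -c "
from h import *
goto([.5795,-.3235,.05],-.58)"
```

```text
6.475 [ 0.57509447 -0.32293324  0.11017595] [ 1.48942772 -2.76004184 -0.00986335] [-0.26736067  0.53627583 -0.03883585 -0.00105358 -1.00386269 -0.31315791]
[[-0.836, 0.534, 0.127, 0.541], [0.549, 0.81, 0.205, -0.38], [0.007, 0.241, -0.97, 0.272], [0.0, 0.0, 0.0, 1.0]]
cap 0.57 [246. 279.] [ 0.5758 -0.3224  0.098 ]
cap_holder 0.73 [210. 273.] [ 0.5811 -0.3226  0.    ]
mask cap 0.81 5118 ztop 0.14 ctr [ 0.5769 -0.3247  0.1382] span [0.048 0.056 0.072]
   minAreaRect ((572.030029296875, -330.7452392578125), (52.469825744628906, 45.2730712890625), 56.04513931274414)
mask cap_holder 0.66 4968 ztop 0.14 ctr [ 0.577  -0.3247  0.1379] span [0.048 0.05  0.061]
dr [-0.0002, -0.0005, -3.1415] dp [-0.0011, -0.0016, 0.0643]
dr [-0.0003, 0.0001, 0.0001] dp [-0.0011, -0.0016, 0.0643]
```

View pics/d.png

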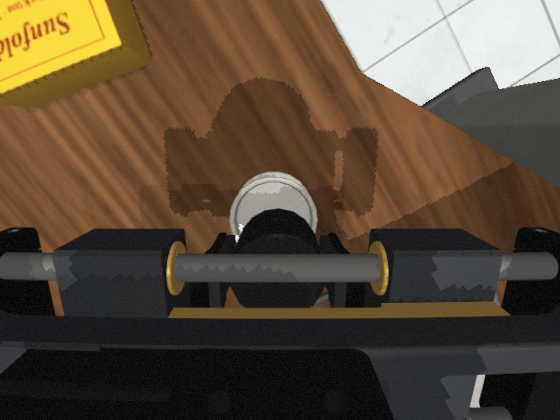

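The picture shows the dish at (273, 210) directly under the held cap at (278, 245), 4 mm from centre at most. I lower it and release.

Request:
step_arm --deltas '[{"dr": [0,0,0],"dp": [-0.001,-0.0015,0.025],"gripper": 0.3},{"dr": [0,0,0],"dp": [-0.001,-0.0015,0.048],"gripper": 0.3},{"dr": [0,0,0],"dp": [-0.001,-0.0015,0.06],"gripper": 0.3},{"dr": [0,0,0],"dp": [-0.001,-0.0015,0.065],"gripper": 0.3},{"dr": [0,0,0],"dp": [-0.001,-0.0015,0.067],"gripper": 0.3},{"dr": [0,0,0],"dp": [-0.001,-0.0015,0.067],"gripper": 0.3}]'

```text
t: 7.88
ee_pos: [0.5797, -0.3237, 0.0477]
eef_rot: [-1.493, 2.763, -0.002]
ft_force: [-0.1, -0.3, -0.8]
gripper_width: 0.0478
finger_force: 12.0
```

Request:
step_arm --deltas '[{"dr": [0,0,0],"dp": [0,0,0.001],"gripper": 0.3},{"dr": [0,0,0],"dp": [0,0,0.0018],"gripper": 0.3},{"dr": [0,0,0],"dp": [0,0,0.0018],"gripper": 0.3}]'

```text
t: 8.25
ee_pos: [0.5797, -0.3237, 0.0463]
eef_rot: [-1.494, 2.763, -0.002]
ft_force: [-0.3, 1.3, 4.3]
gripper_width: 0.0476
finger_force: 12.0
```

Request:
step_arm --deltas '[{"dr": [0,0,0],"dp": [0,0,0],"gripper": 0.85},{"dr": [0,0,0],"dp": [0,0,0],"gripper": 0.85},{"dr": [0,0,0],"dp": [0,0,0],"gripper": 0.85},{"dr": [0,0,0],"dp": [0,0,0],"gripper": 0.85},{"dr": [0,0,0],"dp": [0,0,-0.01],"gripper": 0.85},{"dr": [0,0,0],"dp": [0,0,-0.04],"gripper": 0.85},{"dr": [0,0,0],"dp": [0,0,-0.09],"gripper": 0.85},{"dr": [0,0,0],"dp": [0,0,-0.15],"gripper": 0.85}]'

```text
t: 9.25
ee_pos: [0.5787, -0.3234, 0.1965]
eef_rot: [1.493, -2.763, -0.002]
ft_force: [1.9, -0.5, -0.5]
gripper_width: 0.0742
finger_force: 0.0
```

Request:
step_arm --deltas '[{"dr": [0,0,-0.08],"dp": [0,0,-0.05],"gripper": 0.85},{"dr": [0,0,-0.2],"dp": [0,0,-0.1],"gripper": 0.85},{"dr": [0,0,-0.35],"dp": [-0.01,0.0,-0.15],"gripper": 0.85},{"dr": [0,0,-0.5],"dp": [-0.02,0.0,-0.17],"gripper": 0.85},{"dr": [0,0,-0.5],"dp": [-0.02,0,-0.17],"gripper": 0.85}]'

```text
t: 9.88
ee_pos: [0.5908, -0.3066, 0.3679]
eef_rot: [-2.128, 2.308, -0.007]
ft_force: [0.0, -0.2, -0.3]
gripper_width: 0.0737
finger_force: 0.0
```

```bash
python3 w.py pics/e.png; python3 -c "
from h import *
goto([.507,-.07,.36],-.09)"
```

```text
9.875 [ 0.59084009 -0.30656874  0.36793345] [-2.1279308   2.30750355 -0.0067939 ] [-2.36109652e-01  4.05484804e-01  3.92850655e-01  1.71718577e-04
 -1.55306837e+00  1.55179356e-01]
[[-0.997, 0.077, 0.025, 0.585], [0.081, 0.967, 0.24, -0.374], [-0.006, 0.241, -0.97, 0.53], [0.0, 0.0, 0.0, 1.0]]
cap 0.95 [167. 283.] [ 0.5831 -0.326   0.098 ]
cap 0.41 [303. 350.] [ 0.4924 -0.0995  0.098 ]
cap_holder 0.86 [161. 285.] [ 0.5788 -0.325   0.    ]
flask 0.55 [272. 338.] [ 0.4929 -0.1077  0.    ]
flask_mouth 0.67 [302. 352.] [ 0.4924 -0.1126  0.116 ]
stand 0.44 [160. 285.] [ 0.5779 -0.3261  0.    ]
stand 0.23 [166. 283.] [ 0.583  -0.3157  0.    ]
mask cap 0.62 790 ztop 0.0766 ctr [ 0.5831 -0.3241  0.0751] span [0.045 0.047 0.006]
   minAreaRect ((582.9235229492188, -323.3453369140625), (47.01206970214844, 45.348167419433594), 85.53433227539062)
mask cap_holder 0.91 656 ztop 0.0383 ctr [ 0.5807 -0.3243  0.0358] span [0.069 0.071 0.007]
dr [-0.0, 0.0003, -3.1319] dp [-0.2294, 0.102, 0.0052]
dr [0.0002, 0.0, 0.0097] dp [-0.2294, 0.102, 0.0052]
```

Cap is standing in the dish (top 0.0766, centred to about 3 mm). Next, a close look at the head.

Request:
step_arm --deltas '[{"dr": [0,0,0.01],"dp": [-0.05,0.02,0],"gripper": 1},{"dr": [0,0,0.01],"dp": [-0.1,0.04,0],"gripper": 1},{"dr": [0,0,0.01],"dp": [-0.15,0.065,-0.005],"gripper": 1},{"dr": [0,0,0.01],"dp": [-0.2,0.085,-0.01],"gripper": 1},{"dr": [0,0,0.01],"dp": [-0.25,0.1,-0.015],"gripper": 1},{"dr": [0,0,0.01],"dp": [-0.279,0.106,-0.015],"gripper": 1},{"dr": [0,0,0.01],"dp": [-0.279,0.106,-0.015],"gripper": 1}]'

```text
t: 11.4
ee_pos: [0.5066, -0.0186, 0.3808]
eef_rot: [-2.122, 2.315, -0.001]
ft_force: [0.1, 0.4, -0.4]
gripper_width: 0.0868
finger_force: 0.0
```

```bash
python3 w.py pics/f.png;python3 - <<'E'
from h import *
c=optics.read_camera("wrist");P=cloud(c,np.ones((420,560),bool))
m=(P[:,2]>.175)&(P[:,2]<.21)&(abs(P[:,0]-.51)<.05)&(P[:,1]>-.05)&(P[:,1]<.12)
T=P[m]
for a in np.arange(-.03,.11,.01):
    t=T[(T[:,1]>=a)&(T[:,1]<a+.01)]
    if len(t)>5: print(round(a,3),len(t),"x",np.round(np.percentile(t[:,0],[1,50,99]),4),"z",np.round(np.percentile(t[:,2],[5,50,95]),4))
E
```

```text
11.4 [ 0.50659559 -0.01862999  0.38081508] [-2.12234544e+00  2.31468962e+00 -6.94622016e-04] [ 2.83854223e-01  1.07077859e-01  2.40827166e-02 -1.29424102e-04
 -1.48653966e+00 -3.70488586e-01]
[[-0.996, 0.083, 0.023, 0.501], [0.086, 0.966, 0.242, -0.086], [-0.002, 0.243, -0.97, 0.542], [0.0, 0.0, 0.0, 1.0]]
flask 0.86 [114. 279.] [ 0.496  -0.1164  0.    ]
flask_mouth 0.75 [108. 280.] [ 0.4959 -0.1179  0.116 ]
head_grip 0.74 [206. 278.] [0.5089 0.0018 0.183 ]
button_face 0.78 [207. 298.] [0.4841 0.0059 0.18  ]
sleeve_mouth 0.92 [225. 277.] [0.5115 0.0268 0.18  ]
spout_tip 0.49 [ 19. 142.] [ 0.6572 -0.2384  0.132 ]
stand 0.62 [248. 278.] [0.5192 0.1296 0.    ]
mask cap 0.59 10086 ztop 0.1986 ctr [0.5141 0.0553 0.1968] span [0.061 0.18  0.273]
   minAreaRect ((507.85589599609375, 44.75703811645508), (179.29129028320312, 46.8577995300293), 80.98640441894531)
mask cap_holder 0.73 256 ztop 0.0347 ctr [ 0.5827 -0.2902  0.0331] span [0.026 0.005 0.009]
mask head_grip 0.9 1112 ztop 0.2002 ctr [0.507  0.001  0.1975] span [0.037 0.045 0.007]
   minAreaRect ((506.5323791503906, 1.7552776336669922), (44.182334899902344, 34.59538269042969), 84.61739349365234)
-0.03 48 x [0.5056 0.5128 0.52  ] z [0.1761 0.1885 0.1952]
-0.02 233 x [0.4946 0.507  0.5216] z [0.1854 0.1984 0.2002]
-0.01 260 x [0.4879 0.5045 0.5225] z [0.1897 0.1987 0.2003]
0.0 252 x [0.4886 0.5069 0.5248] z [0.194  0.1987 0.2003]
0.01 221 x [0.4905 0.509  0.5256] z [0.1941 0.1987 0.2002]
0.02 135 x [0.4934 0.511  0.5249] z [0.1839 0.1898 0.1987]
0.03 281 x [0.4824 0.5023 0.5248] z [0.1825 0.1934 0.1956]
0.04 172 x [0.4842 0.5117 0.5268] z [0.1816 0.1887 0.1936]
0.05 125 x [0.4924 0.5161 0.5278] z [0.1798 0.1883 0.1904]
0.09 10 x [0.5165 0.5232 0.5291] z [0.1872 0.1894 0.1905]
0.1 230 x [0.5103 0.5261 0.5409] z [0.1782 0.1895 0.1959]
0.11 288 x [0.5044 0.5227 0.5591] z [0.1795 0.196  0.1981]
```

View pics/f.png

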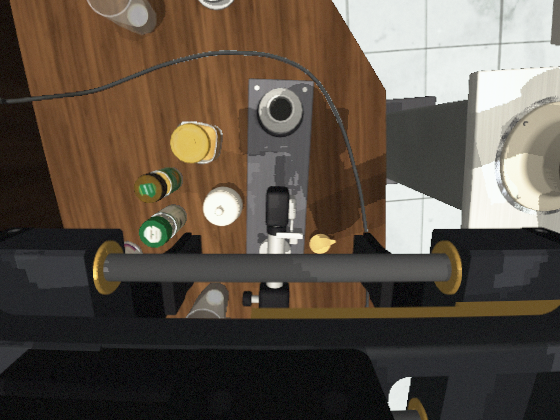

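The picture shows the head at (278, 206) with its button on the right side (toward the robot). The open flask mouth is at (280, 108), the sugar bowl at (222, 207) and the sleeve mouth with its pointer near (290, 237). The head is 36 mm across and 44 mm long with its top at 0.200, which matches the given sizes; yaw is about -0.097.

```bash
python3 -c "
from h import *
goto([.5085,.002,.163],-.097)"
```

```text
dr [0.0, 0.0002, -3.1348] dp [-0.0224, 0.0004, 0.2172]
dr [0.0001, -0.0, 0.0068] dp [-0.0224, 0.0004, 0.2172]
```

Request:
step_arm --deltas '[{"dr": [0,0,0.007],"dp": [-0.0225,0.0005,0.04],"gripper": 1},{"dr": [0,0,0.007],"dp": [-0.0225,0.0005,0.09],"gripper": 1},{"dr": [0,0,0.007],"dp": [-0.0225,0.0005,0.13],"gripper": 1},{"dr": [0,0,0.007],"dp": [-0.0225,0.0005,0.165],"gripper": 1},{"dr": [0,0,0.007],"dp": [-0.0225,0.0005,0.195],"gripper": 1},{"dr": [0,0,0.007],"dp": [-0.0225,0.0005,0.217],"gripper": 1},{"dr": [0,0,0.007],"dp": [-0.0225,0.0005,0.217],"gripper": 1},{"dr": [0,0,0.007],"dp": [-0.0225,0.0005,0.217],"gripper": 0.6}]' --force 25

```text
t: 13.1
ee_pos: [0.5093, 0.0023, 0.1643]
eef_rot: [-2.111, 2.325, -0.002]
ft_force: [0.3, 0.4, -0.1]
gripper_width: 0.0828
finger_force: 0.0
```

Request:
step_arm --deltas '[{"dr": [0,0,0],"dp": [0,0,0],"gripper": 0.2},{"dr": [0,0,0],"dp": [0,0,0],"gripper": 0.2},{"dr": [0,0,0],"dp": [0,0,0],"gripper": 0.2},{"dr": [0,0,0],"dp": [0,0,0],"gripper": 0.2},{"dr": [0,0,0],"dp": [0,0,0],"gripper": 0.2}]'

```text
t: 13.72
ee_pos: [0.5064, 0.0021, 0.1629]
eef_rot: [2.108, -2.325, -0.005]
ft_force: [-5.9, 1.3, 4.1]
gripper_width: 0.0351
finger_force: 3.1
```

Request:
step_arm --deltas '[{"dr": [0,0,0],"dp": [0,0,0],"gripper": 0.15},{"dr": [0,0,0],"dp": [0,0,0],"gripper": 0.15},{"dr": [0,0,0],"dp": [0,0,0],"gripper": 0.15}]' --force 25

```text
t: 14.1
ee_pos: [0.5077, 0.002, 0.163]
eef_rot: [2.11, -2.326, -0.002]
ft_force: [-3.0, -0.2, 1.5]
gripper_width: 0.0302
finger_force: 25.0
```

Request:
step_arm --deltas '[{"dr": [0,0,0],"dp": [0.005,0,0],"gripper": 0.15},{"dr": [0,0,0],"dp": [0.015,0,0],"gripper": 0.15},{"dr": [0,0,0],"dp": [0.025,0,0],"gripper": 0.15},{"dr": [0,0,0],"dp": [0.035,0,0],"gripper": 0.15},{"dr": [0,0,0],"dp": [0.045,0,0],"gripper": 0.15},{"dr": [0,0,0],"dp": [0.055,0,0],"gripper": 0.15},{"dr": [0,0,0],"dp": [0.06,0,0],"gripper": 0.15},{"dr": [0,0,0],"dp": [0.06,0,0],"gripper": 0.15}]'

```text
t: 15.1
ee_pos: [0.5004, -0.0575, 0.163]
eef_rot: [2.108, -2.325, -0.006]
ft_force: [-7.5, 3.6, 4.9]
gripper_width: 0.0297
finger_force: 24.9
```

Request:
step_arm --deltas '[{"dr": [0,0,0],"dp": [0.01,0.0005,0],"gripper": 0.15},{"dr": [0,0,0],"dp": [0.02,0.0007,0],"gripper": 0.15},{"dr": [0,0,0],"dp": [0.03,0.001,0],"gripper": 0.15},{"dr": [0,0,0],"dp": [0.04,0.001,0],"gripper": 0.15},{"dr": [0,0,0],"dp": [0.05,0.0015,0],"gripper": 0.15},{"dr": [0,0,0],"dp": [0.057,0.0015,0],"gripper": 0.15},{"dr": [0,0,0],"dp": [0.06,0.0015,0],"gripper": 0.15},{"dr": [0,0,0],"dp": [0.06,0.0015,0],"gripper": 0.15}]'

```text
t: 16.1
ee_pos: [0.4931, -0.1167, 0.163]
eef_rot: [2.108, -2.326, -0.006]
ft_force: [-7.4, 4.7, 4.6]
gripper_width: 0.0297
finger_force: 24.9
```

```bash
python3 - <<'E'
from h import *
s=manip.read_state();print(s["t"],s["ee_pos"],s["ft_force"],s["gripper_width"],s["finger_force"])
p=s["ee_pos"];print("travel",np.hypot(p[0]-.5077,p[1]-.002))
for n,f in (("scene","g"),("side","i"),("wrist","j")):
    c=optics.read_camera(n)
    for q,z in [("flask_mouth",.116),("head_grip",.183),("sleeve_mouth",.18),("spout_tip",.132),("cap",.03)]:
        for d in optics.landmark_of(n,q)[:1]: print(n,q,round(d["p"],2),np.round(d["point"]),np.round(world(c,d["point"],z),4))
    im=c["image"]
    if n!="wrist": im=cv2.resize(im[150:290,210:400],None,fx=4,fy=4,interpolation=cv2.INTER_CUBIC)
    cv2.imwrite(f"pics/{f}.png",cv2.cvtColor(im,cv2.COLOR_RGB2BGR))
E
```

```text
16.1 [ 0.4930717  -0.11672722  0.16295364] [-7.40857144  4.66184975  4.63134607] 0.02972524544485098 24.934043320501758
travel 0.1196249956533235
scene flask_mouth 0.82 [215. 335.] [ 0.4994 -0.1135  0.116 ]
scene head_grip 0.87 [195. 336.] [ 0.506  -0.1164  0.183 ]
scene spout_tip 0.79 [213. 339.] [ 0.4872 -0.1169  0.132 ]
scene cap 0.3 [217. 334.] [ 0.5642 -0.1768  0.03  ]
side head_grip 0.7 [185. 318.] [ 0.4881 -0.0991  0.183 ]
side sleeve_mouth 0.72 [209. 297.] [0.5105 0.0256 0.18  ]
side spout_tip 0.85 [196. 315.] [ 0.4958 -0.1038  0.132 ]
side cap 0.63 [176. 310.] [ 0.5817 -0.327   0.03  ]
wrist head_grip 0.71 [268. 276.] [ 0.4946 -0.1171  0.183 ]
wrist spout_tip 0.73 [52. 53.] [ 0.6168 -0.245   0.132 ]
```

View pics/i.png

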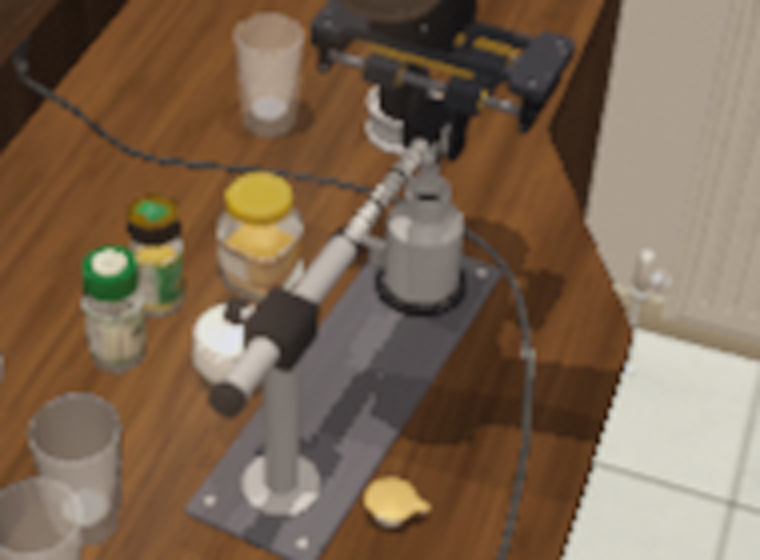

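The side picture shows the arm out over the standing, open flask (neck near (428, 190) in the crop). The cap is in the dish, and the jar, bowl and glass are untouched. TCP travel is 119.6 mm, and the head still sits in the fingers where it was gripped, so it did not slip. I let it settle and hand it in.

Request:
step_arm --deltas '[{"dr": [0,0,0],"dp": [0.0005,0,0],"gripper": 0.15},{"dr": [0,0,0],"dp": [0.0005,0,0],"gripper": 0.15},{"dr": [0,0,0],"dp": [0.0005,0,0],"gripper": 0.15},{"dr": [0,0,0],"dp": [0.0005,0,0],"gripper": 0.15}]'

```text
t: 17.5
ee_pos: [0.4931, -0.1169, 0.163]
eef_rot: [2.109, -2.325, -0.007]
ft_force: [-7.0, 4.9, 5.2]
gripper_width: 0.0295
finger_force: 24.9
```

```bash
python3 -c "
from h import *
print(workorder.sign_off())"
```

```text
the job is handed in; nothing more can be done
None
```

I handed the job in at about 17.5 s: the cap is upright in the dish and the arm is pulled out 120 mm (from tool travel; I couldn't read the scale rings), with the head gripped and the button squeezed. The judge's result wasn't shown.

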